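Send the trolley down the transfer rail and catch it softly

TASK

A small trolley with a turned wooden finial standing on it waits at the high end of a sloping transfer rail, held back by a sliding bolt. Draw the bolt towards the robot and let the trolley roll freely down the first third of the rail, then meet it with the shut fingers on its sprung front board, moving along with it so that the springs are pressed in no more than about halfway, and bring it to a stop well before the buffer. Keep it standing there against your fingers for two seconds, then ease it down slowly until it rests against the buffer, take the hand away and leave everything standing.

Things in the scene. Friction and masses are not known exactly. Their poses are not given: they have to be found in the camera images.
- rail: Fixed sloping rail 720 mm long on a plywood base 130 mm wide. Origin: on the table under the rail's middle; x points across the rail (away from the robot at yaw 0), z up. It runs DOWNHILL along its -y axis at 2.5 degrees; the running surface is 85 mm above the table at the middle. It stands elsewhere, turned by up to 0.3 rad, in each run.
- trolley (a joint): Travel of the trolley down the rail (m): 0 at the bolt, 0.40 at the buffer at the low end. Trolley 165 mm long, 110 mm wide, nominally 1.6 kg (0.95 to 1.45 times that); rolling drag 2.7 N per m/s plus 0.12 N: free, it approaches about 0.23 m/s (0.21 to 0.34) with a time constant of about 0.6 s. Only the bolt holds it.
- board (a joint): How far the trolley's front board is pressed in on its springs (m, uphill): 0 free, 0.020 bottomed; 250 N/m, drag 4 N per m/s. The board is an upright wooden plate across the rail, 100 mm wide, 12 thick, 67 high, 0.08 kg, on two plungers. Holding the trolley still presses it in about 3 mm; pressed in beyond 12 mm counts as a jolt.
- board_top (a point): Middle of the top edge of the front board's downhill face (looks along the rail's -y); moves with trolley and board. The fingers stop the trolley on this face: tips 20 to 45 mm below the point clear rail and buffer, also at the low end. The finial's axis is 125 mm uphill of this point, its top 41 mm above it.
- bolt (a joint): Travel of the sliding bolt (m): 0 shut, in front of a steel ear on the trolley's side; drawn towards the robot (the rail's -x axis) it grows to 0.045. From 0.03 the trolley is free. It takes about 4 N to slide and stays where it is left.
- bolt_knob (a point): Top centre of the bolt's handle, an upright steel pin 20 mm in diameter, 65 mm above the bolt's axis; moves with the bolt. Towards the trolley (rail's +x) from the pin's axis, bolt shut: bracket from 25 to 49 mm, top 53 mm below this point; trolley's ear from 60 mm, top 50 mm below it. Shut fingers above the bracket can hook the pin and drag it.
- finial: Loose turned wooden finial, 95 mm tall, largest diameter 44 mm at its foot, 0.08 kg, standing upright in a shallow wooden pocket (7 mm deep) on the trolley's deck. Origin: centre of its underside; z up.
- glue: Bystander: white glue bottle, 60 mm in diameter, 170 mm tall. Origin under its centre.
- screws: Bystander: glass jar with a steel cap, 70 mm in diameter, 75 mm tall. Origin under its centre.
- mallet: Bystander: hammer 280 mm long lying on the table. Origin under its middle.
- sanding_block: Bystander: cork sanding block 70 x 120 x 34 mm lying on the table. Origin under its centre.
Not all that is in view belongs to the job. Several things have the shape of the finial; the one meant has the colours described above.

How it is judged (in metres and radians):
On the way, in this order (a step that is already met when the one before it is completed fails the run):
1. the bolt is drawn (value of joint bolt above 0.03 m).
2. the trolley rolls freely past the first third of its way (value of joint trolley above 0.13 m and velocity of joint trolley above 0.08 m/s and contact force between each of the fingers, the arm and trolley below 0.05 N), for 0.1 s.
3. the hand keeps the trolley stopped short of the buffer (value of joint trolley below 0.38 m and velocity of joint trolley between -0.02 and 0.02 m/s), for 1.5 s.
At the end, for the whole second after the job is handed in: The trolley rests against the buffer (travel above 0.392 m), everything is still, the bolt is drawn (above 0.025 m) and the finial stands upright (within 0.1 rad) in its pocket; the hand touches nothing (value of joint trolley above 0.392 m and velocity of joint trolley below 0.02 m/s and value of joint bolt above 0.025 m and angle between finial's own z axis and vertical below 0.1 rad and linear speed of finial below 0.02 m/s and z of finial in the frame of board_top above -0.062 m and horizontal distance between finial and board_top below 0.14 m).
It fails at once if the front board is jolted (springs pressed in over 12 mm) or the trolley is shoved with over 20 N (value of joint board above 0.012 m or contact force between any of the fingers, the arm and trolley above 20 N).
It fails at once if the trolley runs into the buffer (over 0.10 m/s in the last 15 mm) (value of joint trolley above 0.385 m and velocity of joint trolley above 0.1 m/s).
It fails at once if the finial tips (over 0.3 rad) or is touched by the hand (angle between finial's own z axis and vertical above 0.3 rad or contact force between any of the fingers, the arm and finial above 0.5 N).
It fails at once if a bystander is pushed (over 30 mm) (distance of any of glue, screws, mallet, sanding_block from where it was at the start of the episode above 0.03 m).
It also fails if it takes over 38 s, if anything falls off the work surface, if the arm or the gripper's body presses on something with over 40 N, if the wrist force passes 120 N, or if a joint passes its speed limit or range.

ROBOT

A 6-joint arm with a two-finger parallel gripper is mounted at the origin on the work surface. World frame = base frame: x ahead of the robot, y to its left, z up, the work surface at z = 0. Lengths are in m, angles in degrees, forces in N, time in s.
With the tool pointing down it reaches from about 0.4 to 0.825 m from the base axis. Payload 7 kg.
Tool frame: the origin (TCP) lies at the centre of the arm's flange, where the gripper is bolted on; the fingertips stand 178 mm ahead of it and the grasp point (between the pads) lies 159 mm ahead of it; z points along the fingers, y is the line along which they close (so a half turn about z gives the same grasp; the last joint's range is limited). The gripper opens to 88 mm and grips with 3 to 60 N. Pads are 19 mm wide; open, the fingers measure 130 mm over their backs; the gripper's body (78 mm by 193 mm) begins 47 mm behind the grasp point.
Start: joints at [-54.139, 20.546, 0.682, 0, -70.136, -16.507], TCP at [0.224, -0.637, 0.405] pointing down, gripper open.
Joint ranges: [-176.03, 176.03], [-82.01, 121.73], [-58.28, 71.71], [-173.87, 95.51], [-174.79, -0.11], [-173.66, 173.66]. Speed limits (degrees/s): [136.94, 136.94, 172.46, 180, 180, 180].

INTERFACE

Orientations are given as [roll, pitch, yaw] about the fixed x, y, z axes, in that order (R = Rz(yaw) Ry(pitch) Rx(roll)).
In Python, from plant import telemetry, snapshot, workorder, nets gives the robot as it stands.
- The arm moves only by the shell command python3 -m creep 'ROWS'. ROWS is JSON, a list that holds one entry, the list of rows, each a list of 5 numbers: the shift along the tool's x, y, z normalised to -1 to 1, where 1 is 0.2 m, then the turn about the tool's z normalised to -1 to 1, where 1 is pi/2 rad, then the opening, from 0 (shut) to 1 (fully open). In form: [[[x, y, z, spin, hand], ...]]. A call has 1 to 8 rows; each row shifts and turns the commanded pose from where the row before left it, along the tool's axes as they then stand; what a row does not reach is not made up. A row lasts 1/12 s, in which the tool goes at most 41.7 mm and 7.16 degrees, less where a joint would pass 70% of its speed; a pose out of reach is approached as far as the arm can. A call with a number of a shift or a turn outside -1 to 1 is refused whole. A call with a gripper value outside its range is refused whole. The fingers move at their own pace and stop on an object; the grip force is fixed at half the most. Time passes only in rows, so rows that do not move let the fingers close. It gives the time, the measured TCP pose, the force, the opening and the grip force at its end, in the units of the state.
- telemetry.get_obs(): the state, without advancing time (a new reading comes with each control period).
- snapshot(name): name is "scene" or "top"; returns a dict with "frame" (384x512x3 uint8, red, green, blue), "fx", "fy", "cx", "cy" (pixels), "rvec" (rotation vector, rad) and "tvec" (3), from world to camera coordinates, as OpenCV has them. Camera axes: x right, y down, z forward; pixel columns grow to the right and rows downward; lengths in m; the calibration is good to about 2 mm. A picture is of the moment at which its call begins. There is no depth.
- workorder.close_job(): hands the job in; it is judged then, once.
Trained networks look in a picture, given as the dict that the camera call returned (one of the last four; its "shot" number tells which), for a name from the list of things; names that differ only in an ending like _2 or _b are one class to them, and where a whole thing is asked for, a point or a joint stands for the part that bears it (a point fixed in the world has none). Each returns a list of dicts, best first, with "confidence" (0 to 1); they miss things now and then, are a little off and sometimes report something else, mostly with a low value. They report only what shows in the picture. A call takes as long as a camera call. They do not tell look-alikes from the thing itself.
- nets.find_in(picture, query): "uv" ([column, row] in pixels, amid what is visible of it).
- nets.masks_of(picture, query): "region" (384x512 bool, what is visible of it) and "uv" ([column, row] in pixels, amid what is visible of it).
- nets.landmark_of(picture, query): "uv" ([column, row] in pixels: a listed point, or the origin of a listed thing).
The state is a dict: "clock": time; "joint_pos": joint angles; "qvel": joint speeds; "tau": joint torques, N m; "tool_pos": TCP position; "orientation": TCP orientation; "force": force on the tool from outside, world axes, zero at the start; "moment": the same for the moment, N m; "opening": finger opening in m; "gripper_force": force on a finger pad.
Only numpy, scipy, OpenCV 4.12 (cv2) and the standard library are available. Lean on these libraries where they do the work, as an engineer would, in place of code of your own. Each camera call takes 0.05 s, during which the arm holds its last target. There are 200 camera calls.

## Working session

There is one attempt and no reset: what is moved stays moved. The work goes in short steps, Python scripts to look and compute and a shell command to move; the robot and the scene stay as the last step left them, time stands still between calls to the robot, and variables do not carry over. Pictures are saved under pics/ and viewed, at most 10 in all, crops included, and the job is handed in when it is done.

```bash
mkdir -p pics
cat > h.py <<'E'
import numpy as np, cv2
from plant import telemetry, snapshot, workorder, nets
def P(s):
    R=cv2.Rodrigues(np.array(s["rvec"],float))[0]; K=np.array([[s["fx"],0,s["cx"]],[0,s["fy"],s["cy"]],[0,0,1.]])
    return K@np.c_[R,np.array(s["tvec"],float).reshape(3)]
def tri(a,ua,b,ub):
    X=cv2.triangulatePoints(P(a),P(b),np.array(ua,float).reshape(2,1),np.array(ub,float).reshape(2,1)).ravel(); return X[:3]/X[3]
def onz(s,u,z):
    M=P(s); A=M[:,[0,1,3]].copy(); A[:,2]+=M[:,2]*z
    X=np.linalg.solve(A,[u[0],u[1],1]); return np.array([X[0]/X[2],X[1]/X[2],z])
E
python3 - <<'E'
from h import *
a=snapshot("scene");b=snapshot("top")
for s,n in((a,"scene"),(b,"top")): cv2.imwrite(f"pics/{n}.png",s["frame"][:,:,::-1])
o=telemetry.get_obs();print(o["clock"],o["tool_pos"],o["orientation"],o["force"])
for q in["rail","trolley","board_top","bolt_knob","finial","glue","screws","mallet","sanding_block"]:
    A=nets.landmark_of(a,q);B=nets.landmark_of(b,q)
    print(q,[(np.round(x["uv"],1).tolist(),round(x["confidence"],2)) for x in A[:3]],[(np.round(x["uv"],1).tolist(),round(x["confidence"],2)) for x in B[:3]])
    if A and B: print("   ",tri(a,A[0]["uv"],b,B[0]["uv"]).round(3))
E
```

```text
0.1 [ 0.22363495 -0.6367019   0.40381218] [ 1.79913988e+02 -8.89717803e-03 -1.60651864e+02] [-0.31804209 -0.71159747  0.05625071]
rail [([229.7, 238.8], 0.85)] [([271.2, 182.8], 0.77), ([141.4, 254.6], 0.15)]
    [ 0.618 -0.009 -0.019]Traceback (most recent call last):
  File "<stdin>", line 6, in <module>
ValueError: it knows: board_top, bolt_knob, finial, glue, mallet, rail, sanding_block, screws
```

Run:
```python
from h import *
a=snapshot("scene");b=snapshot("top")
for q in["rail","board_top","bolt_knob","finial","glue","screws","mallet","sanding_block"]:
    A=nets.landmark_of(a,q);B=nets.landmark_of(b,q)
    print(q,[(np.round(x["uv"],1).tolist(),round(x["confidence"],2)) for x in A[:3]],[(np.round(x["uv"],1).tolist(),round(x["confidence"],2)) for x in B[:3]])
    if A and B: print("   ",tri(a,A[0]["uv"],b,B[0]["uv"]).round(3))
```

```text
rail [([228.8, 239.0], 0.82)] [([271.8, 183.9], 0.65)]
    [ 0.616 -0.012 -0.023]
board_top [([271.1, 198.1], 0.78)] [([212.9, 172.6], 0.72)]
    [0.613 0.133 0.184]
bolt_knob [([313.0, 166.8], 0.71)] [([212.1, 170.8], 0.7), ([183.8, 223.6], 0.49)]
    [0.582 0.176 0.281]
finial [([317.0, 228.3], 0.78)] [([153.1, 138.3], 0.79), ([168.8, 174.9], 0.69)]
    [0.692 0.285 0.205]
glue [([121.5, 240.9], 0.97)] [([359.6, 129.4], 0.76)]
    [ 0.78  -0.273 -0.   ]
screws [([176.7, 274.0], 0.83)] [([288.4, 113.3], 0.88)]
    [ 0.821 -0.058  0.006]
mallet [([184.7, 159.8], 0.58)] [([393.1, 284.7], 0.9)]
    [ 0.331 -0.355 -0.017]
sanding_block [([364.1, 226.7], 0.83)] [([142.1, 254.5], 0.85)]
    [0.41  0.346 0.   ]
```

View pics/scene.png

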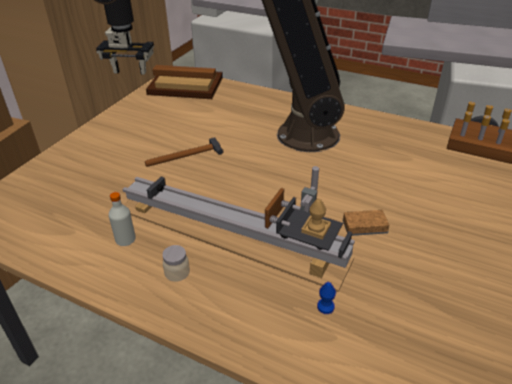

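View pics/top.png

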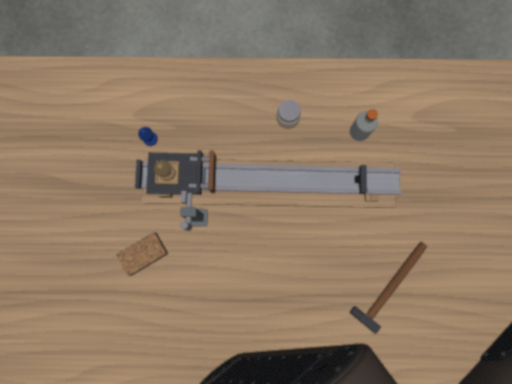

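Run:
```python
from h import *
B=[];K=[];F=[]
for i in range(4):
    a=snapshot("scene");b=snapshot("top")
    g=lambda s,q,u:min(nets.landmark_of(s,q),key=lambda x:np.hypot(*(np.array(x["uv"])-u)),default={"uv":[np.nan]*2})["uv"]
    for L,q,ua,ub in((B,"board_top",(271,198),(213,173)),(K,"bolt_knob",(314,168),(185,224)),(F,"finial",(317,228),(168,175))):
        pa,pb=g(a,q,ua),g(b,q,ub); L.append(np.r_[tri(a,pa,b,pb),pa,pb])
for L in(B,K,F): print(np.round(L,3))
t=b["frame"][125:235,125:415,::-1]; cv2.imwrite("pics/c1.png",cv2.resize(t,None,fx=2.7,fy=2.7,interpolation=3))
t=a["frame"][150:330,240:400,::-1]; cv2.imwrite("pics/c2.png",cv2.resize(t,None,fx=3.3,fy=3.3,interpolation=3))
```

```text
[[6.180e-01 1.350e-01 1.950e-01 2.719e+02 1.964e+02 2.119e+02 1.695e+02]
 [6.150e-01 1.350e-01 1.880e-01 2.722e+02 1.980e+02 2.121e+02 1.712e+02]
 [6.200e-01 1.380e-01 2.000e-01 2.720e+02 1.957e+02 2.103e+02 1.686e+02]
 [6.130e-01 1.400e-01 1.860e-01 2.734e+02 1.986e+02 2.096e+02 1.723e+02]]
[[4.830e-01 2.010e-01 2.150e-01 3.147e+02 1.693e+02 1.819e+02 2.232e+02]
 [4.770e-01 2.000e-01 2.090e-01 3.184e+02 1.694e+02 1.861e+02 2.245e+02]
 [7.510e-01 9.000e-03 1.320e-01 2.312e+02 2.350e+02 2.874e+02 1.163e+02]
 [4.780e-01 1.970e-01 2.110e-01 3.149e+02 1.688e+02 1.853e+02 2.248e+02]]
[[6.180e-01 2.560e-01 1.420e-01 3.143e+02 2.251e+02 1.679e+02 1.727e+02]
 [6.200e-01 2.610e-01 1.410e-01 3.175e+02 2.266e+02 1.675e+02 1.713e+02]
 [6.130e-01 2.550e-01 1.400e-01 3.154e+02 2.245e+02 1.692e+02 1.744e+02]
 [6.180e-01 2.630e-01 1.400e-01 3.184e+02 2.266e+02 1.666e+02 1.723e+02]]
```

View pics/c1.png

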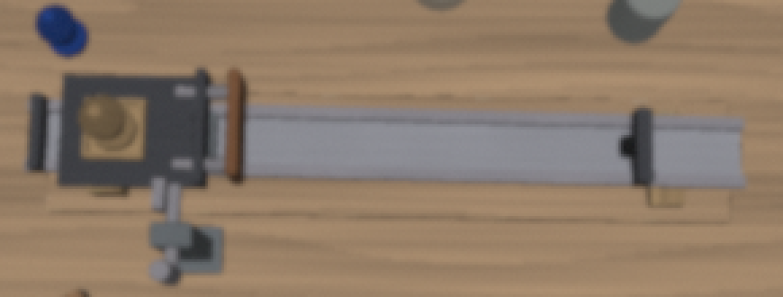

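View pics/c2.png

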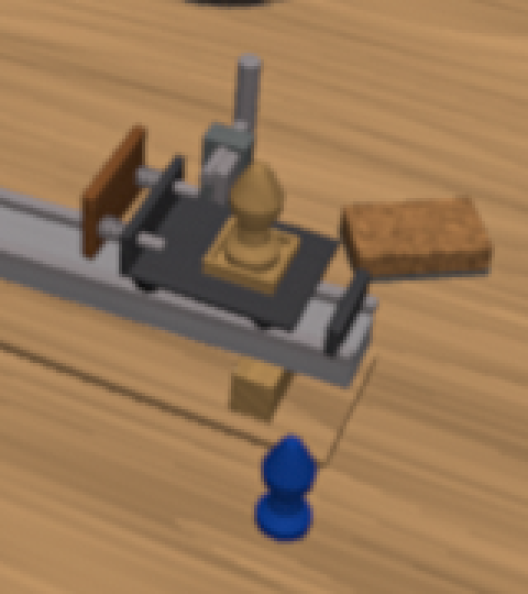

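Wooden finial on the trolley (scene 317,215 / top 165,170) has the described colours and pocket; the blue one (scene 327,297 / top 148,136) is a look-alike. Crops confirm: board top mid at about scene (274,199), top (215,171); knob scene (315,169), top (183,224).

Run:
```python
from h import *
a=snapshot("scene");b=snapshot("top")
c1=lambda x,y:(125+(x+.5)/2.7-.5,125+(y+.5)/2.7-.5); c2=lambda x,y:(240+(x+.5)/3.3-.5,150+(y+.5)/3.3-.5)
print("board",tri(a,c2(113,161),b,c1(243,125)),tri(a,c2(140,127),b,c1(242,180)),tri(a,c2(86,195),b,c1(242,72)))
print("knob",tri(a,c2(248,60),b,c1(163,271)))
print("finial tip",tri(a,c2(255,165),b,c1(97,112)))
p=[onz(b,c1(*u),.01) for u in((47,211),(728,221),(728,100),(245,93))]; print(np.round(p,4))
d=p[1]-p[0]; print("yaw near",np.arctan2(d[0],-d[1])); d=p[2]-p[3]; print("far",np.arctan2(d[0],-d[1]))
p=[onz(b,c1(*u),z) for u,z in(((245,182),.09),((742,188),.07))];d=p[1]-p[0]; print("railedge yaw",np.arctan2(d[0],-d[1]),p)
# rail-bolt-ish: buffer
print("buffer top", onz(b,c1(640,147),.12), "cam centre",-cv2.Rodrigues(np.array(b["rvec"]))[0].T@np.array(b["tvec"]))
```

```text
board [0.61396916 0.13414705 0.18470783] [0.56272799 0.13434423 0.18276894] [0.66372653 0.13516413 0.18802311]
knob [0.47727793 0.19630775 0.21414899]
finial tip [0.61796347 0.25655219 0.22786319]
[[ 0.5537  0.3554  0.01  ]
 [ 0.5503 -0.361   0.01  ]
 [ 0.68   -0.3653  0.01  ]
 [ 0.6828  0.1497  0.01  ]]
yaw near -0.004734368315961077
far -0.005443672676628839
railedge yaw 0.003378913365521942 [array([0.57527963, 0.13879943, 0.09      ]), array([ 0.57696327, -0.35947683,  0.07      ])]
buffer top [ 0.60912676 -0.24749911  0.12      ] cam centre [0.39761052 0.00716355 1.33579789]
```

```bash
python3 -m creep '[[[0,0,0,-0.078,0],[0,0,0,-0.078,0],[0,0,0,-0.078,0],[0,0,0,-0.078,0],[0,0,0,-0.078,0],[0,0,0,-0.078,0],[0,0,0,-0.078,0],[0,0,0,-0.078,0]]]'; python3 -m creep '[[[0,0,0,-0.078,0],[0,0,0,-0.078,0],[0,0,0,0,0]]]'
```

```text
clock: 3.47
tool_pos: [0.2237, -0.6368, 0.4047]
orientation: [180.0, -0.0, -104.1]
force: [0.1, -0.1, 0.3]
opening: 0.0399
gripper_force: 0.0
clock: 3.72
tool_pos: [0.2237, -0.6368, 0.4046]
orientation: [-180.0, 0.0, -90.1]
force: [-0.1, 0.0, 0.7]
opening: 0.02
gripper_force: 0.0
```

```bash
python3 -m creep '[[[-0.17,-0.1,0,0,0],[-0.17,-0.1,0,0,0],[-0.17,-0.1,0,0,0],[-0.17,-0.1,0,0,0],[-0.17,-0.1,0,0,0],[-0.17,-0.1,0,0,0],[-0.17,-0.1,0,0,0],[-0.17,-0.1,0,0,0]]]'; python3 -m creep '[[[-0.17,-0.08,0,0,0],[-0.17,-0.08,0,0,0],[-0.17,-0.08,0,0,0],[-0.17,-0.08,0,0,0],[-0.17,-0.08,0,0,0],[-0.17,-0.08,0,0,0],[-0.17,-0.08,0,0,0],[-0.17,-0.08,0,0,0]]]'; python3 -c "
from plant import telemetry;print(telemetry.get_obs()['joint_pos'])"
```

```text
clock: 4.38
tool_pos: [0.3863, -0.3644, 0.405]
orientation: [-180.0, -0.0, -90.7]
force: [1.2, -0.1, 0.2]
opening: 0.0002
gripper_force: 0.0
clock: 5.05
tool_pos: [0.5163, -0.0932, 0.4051]
orientation: [-179.9, 0.0, -90.7]
force: [0.4, -0.5, -0.4]
opening: 0.0007
gripper_force: 0.0
[ 1.12117100e+01  6.29741298e+00 -1.81311582e+01  3.93680392e-03
 -6.55180307e+01 -1.19175959e+01]
```

```bash
python3 -m creep '[[[-0.18,0,0,0,0],[-0.18,0,0,0,0],[-0.18,0,0,0,0],[-0.18,0,0,0,0],[-0.18,0,0,0,0],[-0.18,0,0,0,0],[-0.18,0,0,0,0],[-0.18,0,0,-0.004,0]]]'
python3 - <<'E'
from h import *
o=telemetry.get_obs();print(o["clock"],o["tool_pos"],o["orientation"])
a=snapshot("scene");b=snapshot("top")
t=np.hstack([cv2.resize(a["frame"][110:260,240:365],None,fx=3.2,fy=3.2,interpolation=3),cv2.resize(b["frame"][125:275,130:250],None,fx=3.2,fy=3.2,interpolation=3)])
cv2.imwrite("pics/c3.png",t[:,:,::-1])
E
```

```text
clock: 5.72
tool_pos: [0.5177, 0.1947, 0.405]
orientation: [-180.0, 0.0, -90.3]
force: [0.4, -0.5, 0.4]
opening: 0.0007
gripper_force: 0.0
5.7167 [0.51772399 0.19470478 0.4050239 ] [-1.79966913e+02  2.32017625e-02 -9.03487428e+01]
```

View pics/c3.png

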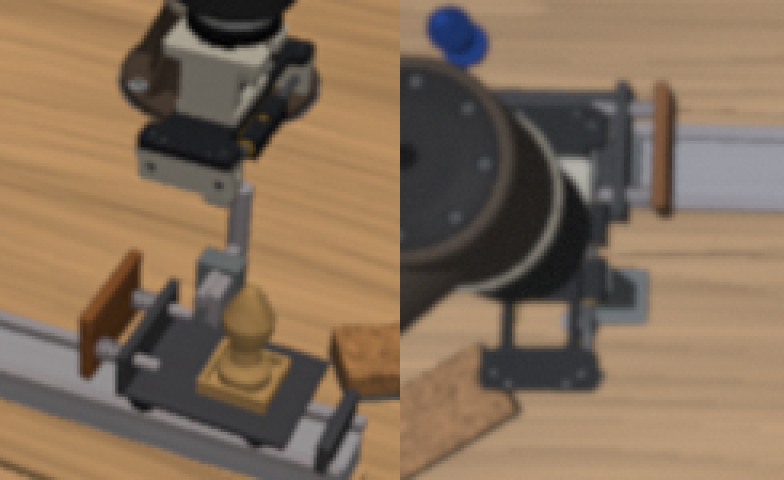

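The shut fingers stand on the trolley side of the pin (scene crop 230,190 vs pin 240,200), clear of finial and board. Descending.

```bash
python3 -m creep '[[[0,0,0.08,0,0],[0,0,0.08,0,0],[0,0,0.075,0,0],[0,0,0,0,0]]]'; python3 -m creep '[[[0,0.03,0,0,0],[0,0,0,0,0]]]';python3 -m creep '[[[0,0.02,0,0,0],[0,0,0,0,0]]]'
```

```text
clock: 6.15
tool_pos: [0.5172, 0.1922, 0.3548]
orientation: [179.8, -0.1, -90.3]
force: [-1.5, -0.2, -1.3]
opening: 0.0002
gripper_force: 0.0
clock: 6.32
tool_pos: [0.5117, 0.1927, 0.3586]
orientation: [-180.0, 0.0, -90.2]
force: [-0.7, -0.3, -0.1]
opening: 0.0003
gripper_force: 0.0
clock: 6.48
tool_pos: [0.5078, 0.1928, 0.3588]
orientation: [-179.9, 0.1, -90.1]
force: [0.6, 0.5, 0.6]
opening: 0.0006
gripper_force: 0.0
```

```bash
for i in 1; do python3 -m creep '[[[0,0.02,0,0,0],[0,0,0,0,0]]]';python3 -m creep '[[[0,0.02,0,0,0],[0,0,0,0,0]]]';python3 -m creep '[[[0,0.02,0,0,0],[0,0,0,0,0]]]'; done | grep -E "pos|force:"
```

```text
tool_pos: [0.5041, 0.193, 0.3586]
force: [2.2, -0.4, 1.0]
gripper_force: 1.0
tool_pos: [0.5001, 0.193, 0.3584]
force: [3.3, 0.1, 2.3]
gripper_force: 1.5
tool_pos: [0.496, 0.1931, 0.3583]
force: [2.1, 0.9, 2.4]
gripper_force: 1.7
```

```bash
cat > track.py <<'E'
from h import *
REF=cv2.imread("pics/scene.png"); d=np.array([-.003,-.999,-.0436])
Q=np.array([[.617,.259+dy,z] for z in(.142,.226) for dy in(-.02,.02)])
pr=lambda M,X:(lambda p:p[:,:2]/p[:,2:])(np.c_[X,np.ones(len(X))]@M.T)
W,H=40,84
D=np.float32([[0,H],[W,H],[0,0],[W,0]])
def patch(img,M,s): 
    h=cv2.getPerspectiveTransform(np.float32(pr(M,Q+s*d)),D); return cv2.GaussianBlur(cv2.warpPerspective(img,h,(W,H),flags=2),(5,5),0)
def track():
    t=telemetry.get_obs()["clock"]; a=snapshot("scene"); M=P(a); f=np.ascontiguousarray(a["frame"][:,:,::-1])
    T=patch(REF,M,0); S=np.arange(-.01,.41,.001)
    sc=[cv2.matchTemplate(patch(f,M,s),T,cv2.TM_CCOEFF_NORMED)[0,0] for s in S]
    i=int(np.argmax(sc)); return t,S[i],sc[i],f
E
python3 -m creep '[[[0,0.03,0,0,0],[0,0.03,0,0,0]]]'
python3 - <<'E'
from track import *
r=track();print(r[:3]); r=track();print(r[:3],telemetry.get_obs()["tool_pos"])
cv2.imwrite("pics/t.png",np.hstack([patch(REF,P(snapshot("scene")),0),patch(r[3],P(snapshot("scene")),0)]))
E
```

```text
clock: 7.15
tool_pos: [0.4845, 0.1932, 0.3582]
orientation: [-179.9, 0.0, -90.1]
force: [5.3, -0.1, 4.8]
opening: 0.0008
gripper_force: 2.6
(7.15, np.float64(-8.673617379884035e-18), np.float32(0.9988935))
(7.2, np.float64(-8.673617379884035e-18), np.float32(0.9967089)) [0.48358343 0.19303704 0.35796756]
```

```bash
python3 -m creep '[[[0,0.09,0,0,0],[0,0,0,0,0],[0.19,-0.02,0,0,0],[0.2,0,0,0,0],[0.2,0,0.02,0,0],[0.2,0,0.04,0,0],[0.15,-0.13,0.04,0,0],[0.1,-0.17,0.05,0,0]]]'
python3 - <<'E'
from track import *
print(track()[:3])
E
```

```text
clock: 8.02
tool_pos: [0.5282, -0.0181, 0.3276]
orientation: [179.9, 0.0, -90.1]
force: [0.4, 2.0, 0.4]
opening: 0.0005
gripper_force: 0.0
(8.0167, np.float64(0.055999999999999946), np.float32(0.6886633))
```

```bash
python3 -m creep '[[[0.12,-0.15,0.02,0,0],[0.11,-0.15,0.02,0,0],[0.1,-0.13,0,0,0]]]'
python3 - <<'E'
from track import *
r=track();print(r[:3])
cv2.imwrite("pics/m.png",cv2.resize(r[3][130:280,190:350],None,fx=3.5,fy=3.5))
E
```

```text
clock: 8.32
tool_pos: [0.6166, -0.0828, 0.3173]
orientation: [179.7, 0.0, -90.1]
force: [0.4, 0.2, 0.3]
opening: 0.0007
gripper_force: 0.0
(8.3167, np.float64(0.10499999999999991), np.float32(0.8652526))
```

View pics/m.png

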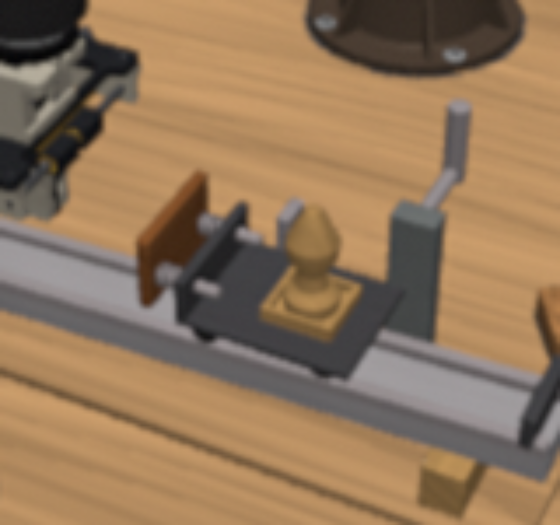

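```bash
python3 -m creep '[[[-0.04,0,0,0,0],[-0.035,0,0,0,0],[0,0,0,0,0]]]'
python3 - <<'E'
from track import *
r=track();print(r[:3])
cv2.imwrite("pics/m2.png",cv2.resize(r[3][130:280,190:350],None,fx=3.5,fy=3.5))
E
```

```text
clock: 8.62
tool_pos: [0.6152, -0.0651, 0.3187]
orientation: [179.9, 0.0, -90.1]
force: [0.0, -0.7, 0.6]
opening: 0.0003
gripper_force: 0.0
(8.6167, np.float64(0.16299999999999984), np.float32(0.74105924))
```

View pics/m2.png

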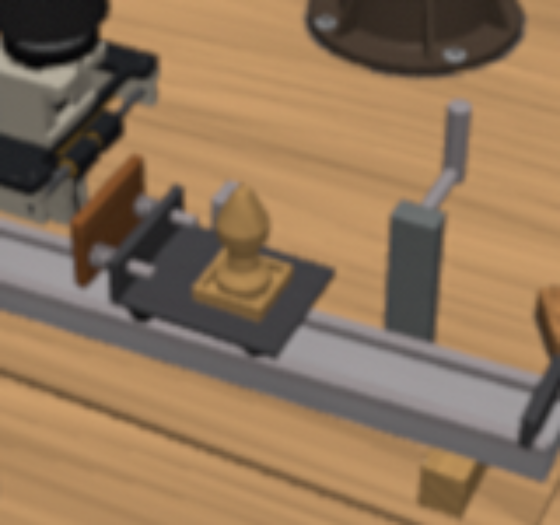

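```bash
python3 -m creep '[[[0.05,0,0.003,0,0],[0.065,0,0.003,0,0],[0.065,0,0.003,0,0]]]'; python3 -c "
from plant import telemetry;o=telemetry.get_obs();print(o['clock'],o['tool_pos'],o['force'])"
```

```text
clock: 8.92
tool_pos: [0.6153, -0.1028, 0.3183]
orientation: [-180.0, 0.0, -90.0]
force: [-0.3, -0.2, 1.8]
opening: 0.0007
gripper_force: 0.3
8.9167 [ 0.61534573 -0.1028479   0.31830932] [-0.31305089 -0.23013448  1.77797225]
```

```bash
python3 -m creep '[[[0.065,0,0.003,0,0],[0.064,0,0.003,0,0],[0.06,0,0.003,0,0]]]'; python3 -c "
from plant import telemetry;o=telemetry.get_obs();print(o['clock'],o['tool_pos'],o['force'])"
```

```text
clock: 9.17
tool_pos: [0.6154, -0.142, 0.3161]
orientation: [-180.0, -0.0, -90.1]
force: [-0.7, -0.0, -0.2]
opening: 0.0004
gripper_force: 0.2
9.1667 [ 0.61536236 -0.14198457  0.31611862] [-0.72854317 -0.03291181 -0.19512991]
```

```bash
python3 -m creep '[[[0.056,0,0.003,0,0],[0.051,0,0.002,0,0],[0.046,0,0.002,0,0]]]'; python3 -c "
from plant import telemetry;o=telemetry.get_obs();print(o['clock'],o['tool_pos'],o['force'])"
```

```text
clock: 9.42
tool_pos: [0.6155, -0.1721, 0.3145]
orientation: [180.0, -0.0, -90.1]
force: [-0.8, -1.2, -0.4]
opening: 0.0002
gripper_force: 0.3
9.4167 [ 0.61547935 -0.17206085  0.31450222] [-0.80230677 -1.23993683 -0.42434979]
```

```bash
python3 -m creep '[[[0.041,0,0.002,0,0],[0.036,0,0.002,0,0],[0.031,0,0.001,0,0],[0.026,0,0.001,0,0]]]'; python3 -c "
from plant import telemetry;o=telemetry.get_obs();print(o['clock'],o['tool_pos'],o['force'])"
```

```text
clock: 9.75
tool_pos: [0.6155, -0.198, 0.3133]
orientation: [180.0, 0.0, -90.1]
force: [-0.2, -0.3, 0.6]
opening: 0.0004
gripper_force: 0.3
9.75 [ 0.61552546 -0.19804385  0.31331378] [-0.17173981 -0.26106339  0.62152216]
```

```bash
python3 -m creep '[[[0.021,0,0.001,0,0],[0.016,0,0.001,0,0],[0.011,0,0,0,0],[0.006,0,0,0,0],[0,0,0,0,0],[0,0,0,0,0],[0,0,0,0,0],[0,0,0,0,0]]]'
python3 - <<'E'
from track import *
r=track();print(r[:3]);o=telemetry.get_obs();print(o['clock'],o['tool_pos'],o['force'])
cv2.imwrite("pics/m3.png",cv2.resize(r[3][110:280,130:330],None,fx=3.5,fy=3.5))
E
```

```text
clock: 10.42
tool_pos: [0.6156, -0.208, 0.3131]
orientation: [-180.0, 0.0, -90.1]
force: [0.4, -0.6, -0.5]
opening: 0.0005
gripper_force: 0.4
(10.4167, np.float64(0.3329999999999997), np.float32(0.57947147))
10.4667 [ 0.61556943 -0.20802721  0.31309651] [ 0.52489697 -1.15392294 -1.70356137]
```

View pics/m3.png

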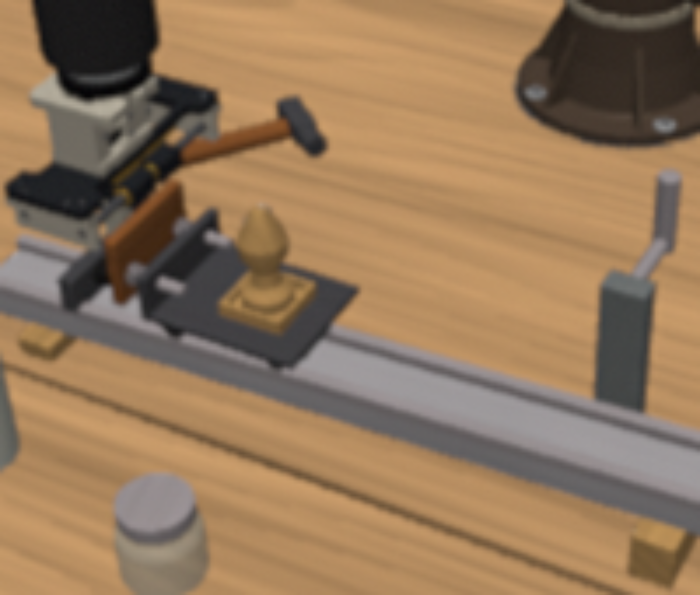

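The trolley stands against the fingers at about 0.335 m, the finial is upright, and the buffer (75,280) is still ahead of it. I'll hold.

```bash
python3 -m creep '[[[0,0,0,0,0],[0,0,0,0,0],[0,0,0,0,0],[0,0,0,0,0],[0,0,0,0,0],[0,0,0,0,0],[0,0,0,0,0],[0,0,0,0,0]]]' >/dev/null; python3 -m creep '[[[0,0,0,0,0],[0,0,0,0,0],[0,0,0,0,0],[0,0,0,0,0],[0,0,0,0,0],[0,0,0,0,0],[0,0,0,0,0],[0,0,0,0,0]]]'>/dev/null; python3 -m creep '[[[0,0,0,0,0],[0,0,0,0,0],[0,0,0,0,0],[0,0,0,0,0],[0,0,0,0,0],[0,0,0,0,0],[0,0,0,0,0],[0,0,0,0,0]]]'>/dev/null; python3 -m creep '[[[0,0,0,0,0],[0,0,0,0,0],[0,0,0,0,0],[0,0,0,0,0],[0,0,0,0,0],[0,0,0,0,0],[0,0,0,0,0],[0,0,0,0,0]]]';  python3 - <<'E'
from track import *
r=track();print(r[:3])
E
```

```text
clock: 13.13
tool_pos: [0.6156, -0.2083, 0.3131]
orientation: [-180.0, -0.0, -90.1]
force: [1.0, -1.2, 0.2]
opening: 0.0004
gripper_force: 0.4
(13.1333, np.float64(0.3329999999999997), np.float32(0.58062476))
```

```bash
python3 -m creep '[[[0.006,0,0,0,0],[0.012,0,0,0,0],[0.012,0,0,0,0],[0.012,0,0,0,0],[0.012,0,0,0,0],[0.012,0,0,0,0],[0.012,0,0,0,0],[0.012,0,0,0,0]]]' >/dev/null; python3 -m creep '[[[0.012,0,0,0,0],[0.012,0,0,0,0],[0.012,0,0,0,0],[0.012,0,0,0,0],[0.012,0,0,0,0],[0.012,0,0,0,0],[0.012,0,0,0,0],[0.012,0,0,0,0]]]'; python3 -m creep '[[[0.012,0,0,0,0],[0.012,0,0,0,0],[0.012,0,0,0,0],[0.012,0,0,0,0],[0.012,0,0,0,0],[0.012,0,0,0,0],[0.012,0,0,0,0],[0.009,0,0,0,0]]]';  python3 - <<'E'
from track import *
r=track();print(r[:3])
E
```

```text
clock: 14.52
tool_pos: [0.6155, -0.2457, 0.3131]
orientation: [-180.0, 0.0, -90.1]
force: [-0.8, 0.1, 0.1]
opening: 0.0009
gripper_force: 0.3
clock: 15.18
tool_pos: [0.6154, -0.2644, 0.3131]
orientation: [-180.0, -0.0, -90.1]
force: [0.6, -0.7, -0.2]
opening: 0.0003
gripper_force: 0.3
(15.1833, np.float64(0.31999999999999973), np.float32(0.55558306))
```

```bash
python3 -m creep '[[[0.006,0,0,0,0],[0.012,0,0,0,0],[0.012,0,0,0,0],[0.012,0,0,0,0],[0.012,0,0,0,0],[0.012,0,0,0,0],[0.012,0,0,0,0],[0.012,0,0,0,0]]]'; python3 -m creep '[[[0.012,0,0,0,0],[0.012,0,0,0,0],[0.012,0,0,0,0],[0.012,0,0,0,0],[0.012,0,0,0,0],[0.012,0,0,0,0],[0,0,0,0,0],[0,0,0,0,0]]]';  python3 - <<'E'
from track import *
f=track()[3]
cv2.imwrite("pics/m4.png",cv2.resize(f[110:280,110:310],None,fx=3.5,fy=3.5))
E
```

```text
clock: 15.9
tool_pos: [0.6154, -0.2823, 0.3131]
orientation: [-180.0, 0.0, -90.1]
force: [0.7, 0.5, -0.7]
opening: 0.0004
gripper_force: 0.0
clock: 16.57
tool_pos: [0.6154, -0.2966, 0.313]
orientation: [180.0, 0.0, -90.1]
force: [0.0, -0.5, -0.0]
opening: 0.0005
gripper_force: 0.0
```

View pics/m4.png

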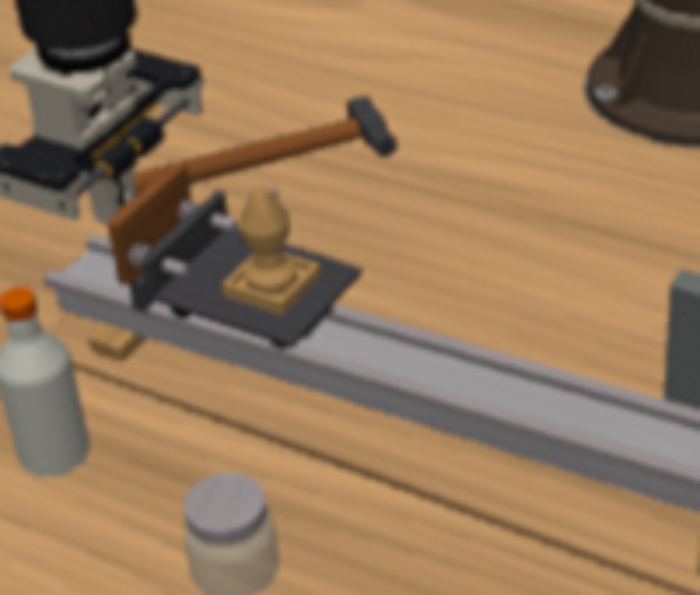

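The trolley rests at the buffer with the finial upright, and the fingers (105,210) are clear of the board. Withdrawing.

```bash
python3 -m creep '[[[0.05,0,0,0,0],[0.1,0,0,0,0],[0.05,0,-0.1,0,0],[0,0,-0.15,0,0],[0,0,-0.15,0,0],[0,0,0,0,0],[0,0,0,0,0],[0,0,0,0,0]]]';  python3 - <<'E'
from track import *
a=snapshot("scene"); b=snapshot("top")
for q,ia,u in(("board_top",(152,174),0),("finial",(187,190),0)):
    g=lambda s:[(np.round(x["uv"],1).tolist(),round(x["confidence"],2)) for x in nets.landmark_of(s,q)[:2]]
    A,B=g(a),g(b); print(q,A,B,tri(a,A[0][0],b,B[0][0]).round(3))
c=snapshot("scene")["frame"]; R=slice(140,230),slice(130,240)
print("diff",cv2.absdiff(a["frame"],c)[R].mean())
M=P(a);print("pred finial s=.38,.4",pr(M,np.array([[.617,.259,.14]])+np.array([[.38],[.39],[.4]])*d).round(1).tolist(), telemetry.get_obs()["clock"])
E
```

```text
clock: 17.28
tool_pos: [0.6151, -0.3366, 0.3929]
orientation: [-180.0, 0.0, -90.1]
force: [-0.1, 0.2, -0.8]
opening: 0.0004
gripper_force: 0.0Traceback (most recent call last):
  File "<stdin>", line 5, in <module>
IndexError: list index out of range
```

Run:
```python
from track import *
a=snapshot("scene"); b=snapshot("top")
for q in("board_top","finial","bolt_knob"):
    g=lambda s:[(np.round(x["uv"],1).tolist(),round(x["confidence"],2)) for x in nets.landmark_of(s,q)[:3]]
    print(q,g(a),g(b))
c=snapshot("scene")["frame"]; R=slice(140,230),slice(130,240)
print("diff",cv2.absdiff(a["frame"],c)[R].mean())
M=P(a);M2=P(b);S=np.array([[.38],[.4]])*d
for n,X in(("finial",[.617,.259,.14]),("board",[.615,.135,.186])): print(n,pr(M,np.array([X])+S).round(1).tolist(),pr(M2,np.array([X])+S).round(1).tolist())
```

```text
board_top [([148.6, 162.3], 0.68)] []
finial [([328.9, 305.1], 0.93), ([188.1, 188.3], 0.82)] [([150.5, 139.6], 0.66), ([320.8, 175.2], 0.5)]
bolt_knob [([320.5, 158.1], 0.58)] []
diff 0.6045791245791245
finial [[192.7, 190.8], [187.0, 189.2]] [[313.4, 175.9], [321.0, 176.1]]
board [[156.0, 166.8], [150.5, 165.3]] [[364.6, 173.9], [372.4, 174.1]]
```

```bash
python3 -c "
from plant import workorder;print(workorder.close_job())"
```

```text
the job is handed in; nothing more can be done
None
```

I've handed the job in, with no verdict shown. By the last camera check, the trolley rests at the buffer (about 0.40 m) after a hold of over 2 s at about 0.335 m, with the bolt drawn, the finial standing and the hand clear.

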